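# Clamp the heating block and hold the reference thermometer in its check well

## Task

For the temperature check on the small dry-block incubator, first swing its cam lever fully shut, so that it clamps the loose heating block home against the fence and brings the check well (the middle well, with the brass collar) under the thermometer guide. Then take the reference thermometer from its stand and thread its stem down through the guide's brass bush and on into the check well, to about two thirds of the well's depth. Finish holding it there, still and upright with its tip off the bottom, do not let go of it, and leave the other things on the bench where they are.

Things in the scene. Friction and masses are not known exactly. Their poses are not given: they have to be found in the camera images.
- incubator: white dry-block incubator, 150 (x) x 200 (y) x 70 mm to its flat deck, fixed, at a new place and yaw each time. Origin: centre of the underside; the front (dark display) faces its -x, +y is its left. In its bay slides an aluminium heating block with nine wells; the tubes in four of them reach 124 mm above the bench. A post at the back (top 141 mm) carries the guide arm
- guide (a point): centre of the top of the brass bush in the guide arm, 137 mm above the bench; fixed, upright. The bore is 11 mm wide and goes straight down 20 mm through the arm (34 x 32 mm round the bore); 32 mm of free air follow below it, then the check well
- check_well (a point): centre of the mouth of the check well, the middle well of the heating block, a brass collar 19 mm wide, 85 mm above the bench. The bore is 11 mm wide and 53 mm deep (blind). It moves with the block, and lies exactly under guide only when the block is home
- heating_block (a joint): how far the heating block (with its wells) stands from the fence, along the incubator's -y, in m: 0 = home against the fence, at most 0.0092. It starts 3.5 to 8 mm off. Slides with 3 N of friction; the cam pushes it home
- cam_lever (a joint): angle of the cam lever, rad: 0 = open (points to the incubator's right, -y, and 20 degrees backward), 1.95 = fully shut at its end stop (points to the front, -x). It turns about an upright axis, clockwise seen from above as it shuts; starts between 0 and 0.25. Friction 0.08 N m, a little more as the cam pushes the block; it stays where it is left
- lever_knob (a point): centre of the upright round black knob at the end of the cam lever, 16 mm in diameter, its middle at 110 mm above the bench, top at 126 mm, lower end at 86 mm; 75 mm from the lever's axis
- lever_pivot (a point): point on the lever's upright axis, at the knob's height (110 mm), fixed to the incubator at its (0.005, -0.0818)
- stand: thermometer stand: steel tube 21 mm wide with a square black head (26 mm), 124 mm tall, on a round foot 72 mm wide, fixed to the bench, at a different place each time. Origin: centre of the underside. Its bore is 11 mm wide
- thermometer: reference thermometer, 60 g, upright in the stand: smooth steel stem 8 mm in diameter, 112 mm long (last 5 mm tapered); above it a round grey handle 20 mm in diameter from 112 to 159 mm, then a black cap 23 mm wide to 168 mm. Origin: the tip; z runs up the stem. At the start the tip is 12 mm above the bench, the handle's lower face rests on the stand, at 124 mm
- stem_tip (a point): tip of the thermometer's stem (same point as its origin)
- shoulder (a point): point on the thermometer's axis at the lower face of the handle, 112 mm above the tip
- dropper_red: bystander: white dropper bottle with a red cap, 25 mm wide, 58 mm tall
- dropper_blue: bystander: white dropper bottle with a blue cap, 25 mm wide, 58 mm tall
- bench_timer: bystander: flat white digital timer, 64 x 64 x 19 mm
- tip_box: bystander: blue pipette-tip box, 83 x 118 x 69 mm
- tray: bystander: white open carton tray, 100 x 110 x 57 mm
- bench_pen: bystander: pen lying flat, 142 mm long

How it is judged:
On the way, in this order (a step that is already met when the one before it is completed fails the run):
1. the cam lever is shut and the heating block is clamped home, the thermometer still in its stand (value of joint cam_lever above 1.75 rad and value of joint heating_block below 0.0012 m and distance of thermometer from where it was at the start of the episode below 0.02 m), for 0.2 s.
2. the stem has entered the guide bush (horizontal distance between stem_tip and guide below 0.005 m and z of stem_tip in the frame of guide between -0.05 and -0.01 m), for 0.1 s.
At the end, for the whole second after the job is handed in: lever shut (past 1.75 rad), block within 1.2 mm of the fence; fingers hold the thermometer still and upright (0.06 rad) and do not lean on the incubator; tip in the check well (4 mm of its axis), 26 to 50 mm below its mouth; handle's lower end within 6 mm of the guide's axis (value of joint cam_lever above 1.75 rad and value of joint heating_block below 0.0012 m and horizontal distance between stem_tip and check_well below 0.004 m and horizontal distance between shoulder and guide below 0.006 m and z of stem_tip in the frame of check_well between -0.05 and -0.026 m and angle between thermometer's own z axis and vertical below 0.06 rad and contact force between the fingers and thermometer above 1.5 N and contact force between the fingers and incubator below 0.5 N and linear speed of thermometer below 0.01 m/s); the arm keeps its last pose, push and grip.
It fails at once if a bystander was pushed more than 30 mm from its place (distance of any of dropper_red, dropper_blue, bench_timer, tip_box, tray, bench_pen from where it was at the start of the episode above 0.03 m).
It also fails if it takes over 61 s, if anything falls off the work surface, if the arm or the gripper's body presses on something with over 40 N, if the wrist force passes 120 N, or if a joint passes its speed limit or range.

## Robot

A 6-joint arm with a two-finger parallel gripper is mounted at the origin on a cart in front of the work surface, level with it; the furniture and walls round the work are solid. World frame = base frame: x ahead of the robot, y to its left, z up, the work surface at z = 0. Lengths are in m, angles in rad, forces in N, time in s.
With the tool pointing down it reaches from about 0.4 to 0.825 m from the base axis. Payload 7 kg.
Tool frame: the origin (TCP) lies midway between the tips of the shut fingers; the grasp point (between the pads) lies 19 mm behind it (arm.grip_point_offset is the distance from the TCP to the grasp point, in m); z points along the fingers, y is the line along which they close (so a half turn about z gives the same grasp; the last joint's range is limited). The gripper opens to 88 mm and grips with 3 to 60 N. Pads are 19 mm wide; open, the fingers measure 130 mm over their backs; the gripper's body (78 mm by 193 mm) begins 47 mm behind the grasp point.
Start: joints at [-0.894, 0.359, 0.012, 0, -1.224, -0.288], TCP at [0.256, -0.625, 0.227] pointing down, gripper open.
Joint ranges: [-3.07, 3.07], [-1.43, 2.12], [-1.02, 1.25], [-3.03, 1.67], [-3.05, -0], [-3.03, 3.03]. Speed limits (rad/s): [2.39, 2.39, 3.01, 3.14, 3.14, 3.14].

## Interface

Orientations are given as a rotation vector (axis times angle).
In Python, from rig import arm, vision, close_job gives the robot as it stands. The module is installed in compiled form; this text tells all that it offers.
- The arm moves only by the shell command python3 -m creep 'ROWS' [OPENING] [FORCE]. ROWS is JSON, a list of rows, each a list of 2 entries, a list of its own where there are three numbers: the shift along the tool's x, y, z in mm, then the turn, a rotation vector about the tool's x, y, z in rad. In form: [[[tx, ty, tz], [wx, wy, wz]], ...]. A call has 1 to 8 rows; each row shifts and turns the commanded pose from where the row before left it, along the tool's axes as they then stand; what a row does not reach is not made up. A row lasts 1/10 s, in which the tool goes at most 50 mm and 8.59 degrees, less where a joint would pass 70% of its speed; a pose out of reach is approached as far as the arm can. A call with a gripper value outside its range is refused whole. OPENING is the opening, from -1 (shut) to 1 (fully open), set as the call begins (- or left out, the last holds). The fingers move at their own pace and stop on an object; FORCE is the grip in N (left out, the last holds). Time passes only in rows, so rows that do not move let the fingers close. It gives the time, the measured TCP pose, the force, the opening and the grip force at its end, in the units of the state.
- arm.read_state(): the state, without advancing time (a new reading comes with each control period).
- vision.snapshot(name): name is "scene" or "top"; returns the picture (400x640x3 uint8, blue, green, red); there is no depth.
- vision.get_calibration(name): a dict with "fx", "fy", "cx", "cy" (pixels), "eye" and "orientation" of the camera in the world. Camera axes: x right, y down, z forward; pixel columns grow to the right and rows downward; lengths in m; the calibration is good to about 2 mm. A picture is of the moment at which its call begins. get_calibration takes no time and is no camera call.
- close_job(): hands the job in; it is judged then, once.
The state is a dict: "time_s": time; "q": joint angles; "qd": joint speeds; "effort": joint torques, N m; "eef_pos": TCP position; "orientation": TCP orientation; "force": force on the tool from outside, world axes, zero at the start; "wrist_torque": the same for the moment, N m; "grip_width": finger opening in m; "grip_force": force on a finger pad.
Only numpy, scipy, OpenCV 4.12 (cv2) and the standard library are available. Lean on these libraries where they do the work, as an engineer would, in place of code of your own. Each camera call takes 0.05 s, during which the arm holds its last target. There are 200 camera calls.

## Working session

There is one attempt and no reset: what is moved stays moved. The work goes in short steps, Python scripts to look and compute and a shell command to move; the robot and the scene stay as the last step left them, time stands still between calls to the robot, and variables do not carry over. Pictures are saved under pics/ and viewed, at most 10 in all, crops included, and the job is handed in when it is done.

```bash
mkdir -p pics; python3 - <<'E'
from rig import arm,vision
import cv2
for n in("scene","top"):
    cv2.imwrite(f"pics/{n}0.png",vision.snapshot(n)); print(n,vision.get_calibration(n))
print(arm.read_state(), arm.grip_point_offset)
E
```

```text
scene {'fx': 404.3827504861404, 'fy': 404.3827504861404, 'cx': 321.18677510609706, 'cy': 200.08371769045365, 'eye': array([-0.31777946, -0.43529361,  0.89005582]), 'orientation': array([-1.99252412,  1.18152764, -0.58642225])}
top {'fx': 370.5777702172284, 'fy': 370.5777702172284, 'cx': 316.65366343319494, 'cy': 196.75631443332495, 'eye': array([ 0.34431205, -0.0148379 ,  1.25206673]), 'orientation': array([-2.09793998,  2.1235382 , -0.16147353])}
{'time_s': 0.1, 'q': array([-8.93910345e-01,  3.59300590e-01,  1.11579164e-02, -3.11738820e-04,
       -1.22409555e+00, -2.88089941e-01]), 'qd': array([ 0.00081213, -0.00143868,  0.00450524,  0.00242908, -0.00076627,
        0.00018124]), 'effort': array([-1.40124444e-03, -5.84166241e+01,  2.93752670e+01,  7.01557562e+00,
        1.02293523e-02, -7.50384561e-05]), 'eef_pos': array([ 0.25568112, -0.62423226,  0.22572852]), 'orientation': array([ 6.06637288e-01, -3.08204781e+00, -2.21970768e-03]), 'force': array([0.47319726, 0.04558337, 0.02237461]), 'wrist_torque': array([-0.01046765,  0.04911763,  0.04883292]), 'grip_force': 0.0, 'grip_width': 0.08781603890882564} 0.0188
```

View pics/scene0.png

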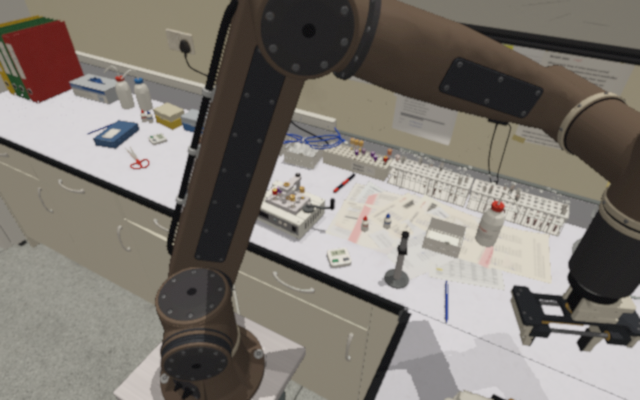

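View pics/top0.png

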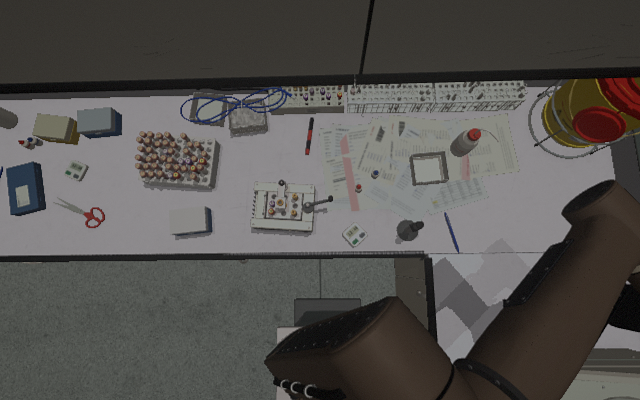

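The scene view shows the incubator near (292,208) and the stand near (398,270). In the top view they are near (282,207) and (408,230), with the lever knob near (329,199). I'll enlarge both.

```bash
python3 - <<'E'
import cv2,numpy as np
s=cv2.imread("pics/scene0.png");t=cv2.imread("pics/top0.png")
f=lambda im,x,y,w,h,k:cv2.resize(im[y:y+h,x:x+w],None,fx=k,fy=k,interpolation=cv2.INTER_CUBIC)
a=f(t,240,170,100,75,4);b=f(s,250,165,100,75,4);c=f(t,380,205,100,75,4);d=f(s,360,220,100,75,4)
cv2.imwrite("pics/c0.png",np.vstack([np.hstack([a,b]),np.hstack([c,d])]))
E
```

```text
(no output)
```

View pics/c0.png

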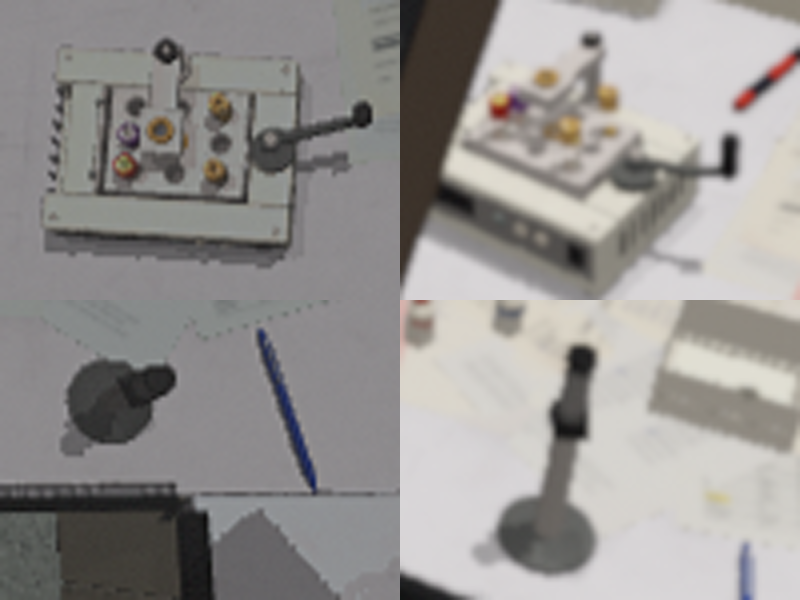

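Top view (full-image px): bush (279.8,202.8), knob top about (330.5,198), pivot (308,207), cap (420,225), foot (407.5,230.5). Scene view: bush (286,184), knob (332.5,200), cap (405.5,234), foot (396.5,279). The block is off home and the lever is open. Now I'll triangulate.

```bash
cat > h.py <<'E'
import numpy as np,cv2
from scipy.spatial.transform import Rotation as R
from rig import arm,vision
def ray(n,p):
    c=vision.get_calibration(n);d=np.array([(p[0]-c['cx'])/c['fx'],(p[1]-c['cy'])/c['fy'],1])
    d=R.from_rotvec(c['orientation']).apply(d);return c['eye'],d/np.linalg.norm(d)
def plane(n,p,z):
    e,d=ray(n,p);return e+d*(z-e[2])/d[2]
def tri(ps,pt):
    A=np.zeros((3,3));b=np.zeros(3);rs=[ray('scene',ps),ray('top',pt)]
    for e,d in rs:
        M=np.eye(3)-np.outer(d,d);A+=M;b+=M@e
    x=np.linalg.solve(A,b);return x,[round(1000*np.linalg.norm(np.cross(x-e,d)),1) for e,d in rs]
def proj(n,X):
    c=vision.get_calibration(n);v=R.from_rotvec(c['orientation']).inv().apply(np.array(X)-c['eye'])
    return np.array([c['fx']*v[...,0]/v[...,2]+c['cx'],c['fy']*v[...,1]/v[...,2]+c['cy']]).T
def cen(im,box,f):
    x,y,w,h=box;hsv=cv2.cvtColor(im,cv2.COLOR_BGR2HSV)[y:y+h,x:x+w].astype(int)
    m=f(hsv).astype(np.uint8);k,l,s,c=cv2.connectedComponentsWithStats(m);i=1+np.argmax(s[1:,4])
    return c[i]+[x,y],s[i]+[x,y,0,0,0]
E
python3 - <<'E'
from h import *
np.set_printoptions(precision=4,suppress=True)
s=cv2.imread("pics/scene0.png");t=cv2.imread("pics/top0.png")
brass=lambda h:(h[...,0]>8)&(h[...,0]<28)&(h[...,1]>90)
dark=lambda h:h[...,2]<60
bt=cen(t,(273,195,14,16),brass);bs=cen(s,(280,179,13,11),brass);print(bt,bs)
print('guide',tri(bs[0],bt[0]),plane('top',bt[0],.137),plane('scene',bs[0],.137))
kt=cen(t,(322,190,14,16),dark);ks=cen(s,(325,194,14,18),dark);print(kt,ks)
print('knob',tri((332.5,204),(330,198.8)),plane('top',(330.8,198),.126),plane('scene',ks[0],.106))
P=[plane('top',(240+x/4,170+y/4),.07) for x,y in((62,45),(298,62),(290,243),(45,230))]
print(np.array(P));c=np.mean(P,0);ex=P[0]-P[3]+P[1]-P[2];ey=P[0]-P[1]+P[3]-P[2]
yaw=np.arctan2(ex[1],ex[0]),np.arctan2(-ey[0],ey[1]);print(c,yaw)
y=np.mean(yaw);Rz=np.array([[np.cos(y),-np.sin(y)],[np.sin(y),np.cos(y)]])
pv=c[:2]+Rz@[.005,-.0818];print('pivot',pv)
print('cap',tri((405.5,234.25),(420,225)),'foot',plane('top',(407.5,230.5),.008),plane('scene',(396.5,278.75),.008))
print('head',plane('top',(412,228.7),.124))
ct=cen(t,(405,215,25,25),lambda h:h[...,2]<45);cs=cen(s,(395,225,20,18),lambda h:h[...,2]<45);print(ct,cs,tri(cs[0],ct[0]))
E
```

```text
(array([279.5455, 202.3636]), array([277, 200,   6,   6,  22])) (array([286.1429, 184.0714]), array([284, 183,   5,   3,  14]))
guide (array([0.537 , 0.1341, 0.1318]), [np.float64(0.3), np.float64(0.3)]) [0.5363 0.1332 0.137 ] [0.531  0.1304 0.137 ]
(array([328.6129, 199.2903]), array([322, 196,  11,   7,  31])) (array([331.6, 204.1]), array([330, 200,   4,   9,  20]))
knob (array([ 0.5514, -0.0222,  0.1032]), [np.float64(0.6), np.float64(0.6)]) [ 0.5495 -0.024   0.126 ] [ 0.547 -0.022  0.106]
[[0.6194 0.2221 0.07  ]
 [0.602  0.028  0.07  ]
 [0.4543 0.0356 0.07  ]
 [0.4671 0.2326 0.07  ]]
[0.5357 0.1296 0.07  ] (np.float64(-0.06027335424976348), np.float64(-0.07727866842752686))
pivot [0.5351 0.0476]
cap (array([ 0.4572, -0.2797,  0.1735]), [np.float64(0.6), np.float64(0.6)]) foot [ 0.457  -0.2787  0.008 ] [ 0.4493 -0.2807  0.008 ]
head [ 0.4518 -0.2679  0.124 ]
(array([416.2949, 226.1154]), array([410, 222,  14,  10,  78])) (array([404.7083, 234.7083]), array([403, 232,   5,   6,  24])) (array([ 0.4565, -0.274 ,  0.169 ]), [np.float64(3.7), np.float64(3.7)])
```

```bash
python3 -m creep '[[[-35.7,31.7,-10],[0,0,0]],[[-35.7,31.7,-10],[0,0,0]],[[-35.7,31.7,-10],[0,0,0]],[[-35.7,31.7,-10],[0,0,0]],[[-35.7,31.7,0],[0,0,0]],[[-35.7,31.7,0],[0,0,0]],[[-35.7,31.7,0],[0,0,0]],[[-35.7,31.7,0],[0,0,0]]]' 1 8
python3 -m creep '[[[-35.7,31.7,0],[0,0,0]],[[-35.7,31.7,0],[0,0,0]],[[-35.7,31.7,0],[0,0,0]],[[-35.7,31.7,0],[0,0,0]],[[-35.7,31.7,0],[0,0,0]],[[-35.7,31.7,0],[0,0,0]],[[0,0,0],[0,0,-0.149]],[[0,0,0],[0,0,-0.149]]]'
python3 -m creep '[[[0,0,0],[0,0,-0.149]],[[0,0,0],[0,0,-0.149]],[[0,0,0],[0,0,-0.149]],[[0,0,0],[0,0,-0.149]],[[0,0,0],[0,0,-0.149]],[[0,0,0],[0,0,-0.149]],[[0,0,0],[0,0,-0.149]],[[0,0,0],[0,0,-0.049]]]'
cat >> h.py <<'E'
def want(p,yaw_y=None):
    "tool-axis shift (mm) from measured pose to world p, and yaw of tool y axis"
    s=arm.read_state();M=R.from_rotvec(s['orientation'])
    print('t',s['time_s'],'pos',s['eef_pos'].round(4),'yawY',np.arctan2(*M.as_matrix()[1::-1,1]).round(4),'tilt',np.arccos(-M.as_matrix()[2,2]).round(4),'q',s['q'].round(2),'F',s['force'].round(1),'w',s['grip_width'].round(4),s['grip_force'])
    print('shift mm',(M.inv().apply(np.array(p)-s['eef_pos'])*1000).round(1))
E
python3 -c "
from h import *
want([.5505,-.0235,.093])"
```

```text
time_s: 0.9
eef_pos: [0.4243, -0.2798, 0.2665]
orientation: [-0.607, 3.082, 0.0]
force: [1.4, -1.2, 0.0]
grip_width: 0.0876
grip_force: 0.0
time_s: 1.7
eef_pos: [0.5503, -0.0228, 0.2657]
orientation: [1.069, -2.952, -0.0]
force: [-0.6, -0.4, -0.6]
grip_width: 0.0874
grip_force: 0.0
time_s: 2.5
eef_pos: [0.5498, -0.0245, 0.2662]
orientation: [2.445, -1.972, -0.001]
force: [-0.2, -0.0, 0.5]
grip_width: 0.0875
grip_force: 0.0Traceback (most recent call last):
  File "<string>", line 3, in <module>
    want([.5505,-.0235,.093])
    ~~~~^^^^^^^^^^^^^^^^^^^^^
  File "h.py", line 24, in want
    print('t',s['time_s'],'pos',s['eef_pos'].round(4),'yawY',np.arctan2(*M.as_matrix()[1::-1,1]).round(4),'tilt',np.arccos(-M.as_matrix()[2,2]).round(4),'q',s['q'].round(2),'F',s['force'].round(1),'w',s['grip_width'].round(4),s['grip_force'])
                                                                                                                                                                                                         ^^^^^^^^^^^^^^^^^^^^^
AttributeError: 'float' object has no attribute 'round'
```

```bash
sed -i "s/,'w',s\['grip_width'\].round(4)/,'w',round(s['grip_width'],4)/" h.py
python3 -m creep '[[[0,0,40],[0,0,0]],[[0,0,40],[0,0,0]],[[0,0,40],[0,0,0]],[[0,0,30],[0,0,0]],[[0,0,23],[0,0,0]],[[0,0,0],[0,0,0]]]' 
python3 - <<'E'
from h import *
want([.5505,-.0235,.093])
s=vision.snapshot('scene');t=vision.snapshot('top')
f=lambda im,x,y,w,h,k:cv2.resize(im[y:y+h,x:x+w],None,fx=k,fy=k,interpolation=cv2.INTER_CUBIC)
cv2.imwrite('pics/c1.png',np.hstack([f(t,280,150,100,100,4),f(s,280,140,100,100,4)]))
E
```

```text
time_s: 3.1
eef_pos: [0.5475, -0.025, 0.0902]
orientation: [2.435, -1.976, -0.007]
force: [-0.4, 0.4, 0.0]
grip_width: 0.0879
grip_force: 0.0
t 3.1 pos [ 0.5475 -0.025   0.0902] yawY -2.9343 tilt 0.0068 q [ 0.31  0.29 -0.44 -0.   -0.85 -0.1 ] F [-0.4  0.4  0. ] w 0.0879 0.0
shift mm [-0.9 -3.2 -2.9]
```

View pics/c1.png

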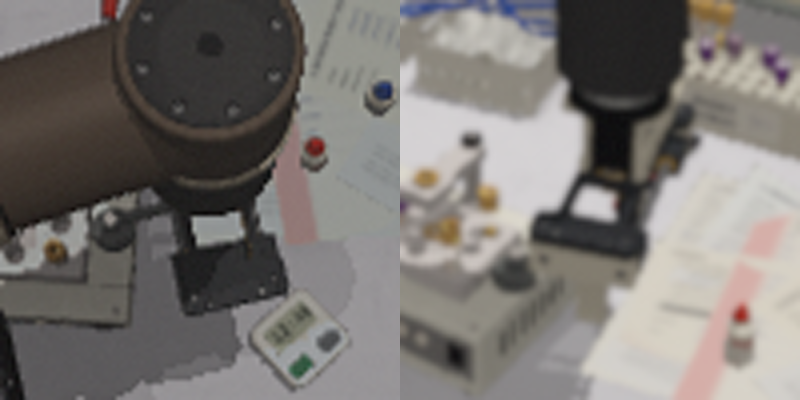

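The fingers straddle the knob area and the lever bar leads into the gap. No contact so far, so I'll close.

```bash
python3 -m creep '[[[0,-2,-3],[0,0,0]],[[0,0,0],[0,0,0]],[[0,0,0],[0,0,0]],[[0,0,0],[0,0,0]],[[0,0,0],[0,0,0]],[[0,0,0],[0,0,0]],[[0,0,0],[0,0,0]],[[0,0,0],[0,0,0]]]' -1 8
python3 -c "
from h import *
want([.5505,-.0235,.093])"
```

```text
time_s: 4.0
eef_pos: [0.552, -0.0241, 0.0965]
orientation: [2.44, -1.979, -0.0]
force: [-0.8, -0.5, 0.6]
grip_width: 0.0293
grip_force: 0.0
t 4.0 pos [ 0.552  -0.0241  0.0965] yawY -2.9336 tilt 0.0001 q [ 0.31  0.28 -0.43  0.   -0.86 -0.1 ] F [-0.8 -0.5  0.6] w 0.0293 0.0
shift mm [-0.9  1.4  3.5]
```

```bash
python3 -m creep '[[[0,0,3],[0,0,0]],[[0,0,0],[0,0,0]],[[0,0,0],[0,0,0]],[[0,0,0],[0,0,0]],[[0,0,0],[0,0,0]]]'
```

```text
time_s: 4.5
eef_pos: [0.5517, -0.024, 0.0931]
orientation: [2.439, -1.979, -0.001]
force: [0.6, -0.1, -5.1]
grip_width: 0.0159
grip_force: 8.0
```

```bash
python3 -m creep '[[[-0.6,9.7,0],[0,0,0.13]],[[-0.6,9.7,0],[0,0,0.13]],[[-0.6,9.7,0],[0,0,0.13]],[[-0.6,9.7,0],[0,0,0.13]]]'
python3 -m creep '[[[-0.6,9.7,0],[0,0,0.13]],[[-0.6,9.7,0],[0,0,0.13]],[[-0.6,9.7,0],[0,0,0.13]],[[0,0,0],[0,0,0]]]'
python3 -c "
from h import *
want([.535,.0476,.093])"
```

```text
time_s: 4.9
eef_pos: [0.5133, -0.0221, 0.0932]
orientation: [-1.842, 2.545, 0.0]
force: [2.2, 1.9, -6.2]
grip_width: 0.0158
grip_force: 8.0
time_s: 5.3
eef_pos: [0.4871, -0.0079, 0.0933]
orientation: [1.319, -2.85, -0.001]
force: [0.0, 0.4, -6.1]
grip_width: 0.0157
grip_force: 8.0
t 5.3 pos [ 0.4871 -0.0079  0.0933] yawY 2.4379 tilt 0.001 q [ 0.39  0.19 -0.57 -0.   -0.81 -1.09] F [ 0.   0.4 -6.1] w 0.0157 8.00126152127632
shift mm [-73.3  -0.6   0.3]
```

```bash
python3 -m creep '[[[-0.6,9.7,0],[0,0,0.13]],[[-0.6,9.7,0],[0,0,0.13]],[[-0.6,9.7,0],[0,0,0.13]],[[-0.6,9.7,0],[0,0,0.13]],[[-0.6,9.7,0],[0,0,0.13]],[[-0.6,9.7,0],[0,0,0.13]],[[0,0,0],[0,0,0]]]'
python3 -c "
from h import *
want([.535,.0476,.093])"
```

```text
time_s: 6.0
eef_pos: [0.4599, 0.0418, 0.0932]
orientation: [0.139, -3.135, 0.002]
force: [-6.0, 0.1, 2.1]
grip_width: 0.0157
grip_force: 8.0
t 6.0 pos [0.4599 0.0418 0.0932] yawY 1.6594 tilt 0.0042 q [ 0.52  0.15 -0.62 -0.   -0.81 -2.  ] F [-6.   0.1  2.1] w 0.0157 8.00302706855291
shift mm [-75.3  -0.8  -0.1]
```

```bash
python3 -m creep '[[[-0.3,7.5,0],[0,0,0.10]],[[-0.3,6,0],[0,0,0.08]],[[0,0,0],[0,0,0]]]'
python3 -m creep '[[[-0.1,3,0],[0,0,0.04]],[[0,0,0],[0,0,0]]]'
python3 -c "
from h import *
want([.535,.0476,.093])"
```

```text
time_s: 6.3
eef_pos: [0.4595, 0.0548, 0.0931]
orientation: [-0.141, -3.134, 0.003]
force: [-9.1, 0.8, 3.7]
grip_width: 0.0159
grip_force: 8.0
time_s: 6.5
eef_pos: [0.4597, 0.0575, 0.093]
orientation: [-0.202, -3.13, 0.004]
force: [-10.0, 0.5, 4.2]
grip_width: 0.0157
grip_force: 8.0
t 6.5 pos [0.4597 0.0575 0.093 ] yawY 1.4421 tilt 0.0057 q [ 0.55  0.15 -0.62 -0.   -0.81 -2.25] F [-10.    0.5   4.2] w 0.0157 8.00297382807912
shift mm [-75.9  -0.1  -0.4]
```

```bash
python3 -m creep '[[[0,3,0],[0,0,0.04]],[[0,0,0],[0,0,0]]]'; python3 -m creep '[[[0,3,0],[0,0,0.04]],[[0,0,0],[0,0,0]]]'
```

```text
time_s: 6.7
eef_pos: [0.46, 0.06, 0.093]
orientation: [-0.264, -3.125, 0.005]
force: [-8.6, -1.6, 3.5]
grip_width: 0.016
grip_force: 8.0
time_s: 6.9
eef_pos: [0.4602, 0.061, 0.0929]
orientation: [-0.326, -3.119, 0.011]
force: [-4.0, -15.4, 4.2]
grip_width: 0.0167
grip_force: 8.0
```

```bash
python3 -m creep '[[[0,-2.5,0],[0,0,0]],[[0,0,0],[0,0,0]],[[0,0,0],[0,0,0]],[[0,0,0],[0,0,0]]]' -0.1
python3 -m creep '[[[0,0,-40],[0,0,0]],[[0,0,-45],[0,0,0]],[[0,0,-45],[0,0,0]],[[0,0,-45],[0,0,0]],[[0,0,0],[0,0,0]]]'
python3 -c "
from h import *
want([.457,-.2795,.27])"
```

```text
time_s: 7.3
eef_pos: [0.4633, 0.0625, 0.0939]
orientation: [0.329, 3.123, 0.001]
force: [0.5, 0.2, 0.1]
grip_width: 0.0383
grip_force: 0.0
time_s: 7.8
eef_pos: [0.4658, 0.0633, 0.2753]
orientation: [0.327, 3.114, 0.008]
force: [0.2, 0.6, -0.5]
grip_width: 0.0395
grip_force: 0.0
t 7.8 pos [0.4658 0.0633 0.2753] yawY 1.3615 tilt 0.0114 q [ 0.56 -0.03 -0.35  0.   -1.24 -2.34] F [ 0.2  0.6 -0.5] w 0.0395 0.0
shift mm [ -62.5 -337.2    3.9]
```

```bash
python3 -m creep '[[[-8.9,-48.1,0.6],[0,0,0]],[[-8.9,-48.1,0.6],[0,0,0]],[[-8.9,-48.1,0.6],[0,0,0]],[[-8.9,-48.1,0.6],[0,0,0]],[[-8.9,-48.1,0.6],[0,0,0]],[[-8.9,-48.1,0.6],[0,0,0]],[[-8.9,-48.1,0.6],[0,0,0]],[[0,0,0],[0,0,0]]]' 0.2
python3 -m creep '[[[0,0,0],[0,0,-0.149]],[[0,0,0],[0,0,-0.149]],[[0,0,0],[0,0,-0.149]],[[0,0,0],[0,0,-0.149]],[[0,0,0],[0,0,-0.149]],[[0,0,0],[0,0,-0.149]],[[0,0,0],[0,0,-0.149]],[[0,0,0],[0,0,-0.149]]]'
python3 -m creep '[[[0,0,0],[0,0,-0.149]],[[0,0,0],[0,0,-0.149]],[[0,0,0],[0,0,0]]]'
python3 - <<'E'
from h import *
want([.457,-.2795,.27])
s=vision.snapshot('scene');t=vision.snapshot('top')
cv2.imwrite('pics/s2.png',s);cv2.imwrite('pics/t2.png',t)
f=lambda im,x,y,w,h,k:cv2.resize(im[y:y+h,x:x+w],None,fx=k,fy=k,interpolation=cv2.INTER_CUBIC)
a=np.hstack([f(t,240,170,100,75,4),f(s,250,165,100,75,4)]);b=np.hstack([f(t,370,180,100,75,4),f(s,350,200,100,75,4)])
cv2.imwrite('pics/c2.png',np.vstack([a,b]))
E
```

```text
time_s: 8.6
eef_pos: [0.4523, -0.2847, 0.2636]
orientation: [-0.338, -3.122, 0.001]
force: [0.8, 1.0, -0.3]
grip_width: 0.0523
grip_force: 0.0
time_s: 9.4
eef_pos: [0.4534, -0.2796, 0.2645]
orientation: [-1.49, 2.765, -0.0]
force: [-0.6, -0.3, 0.3]
grip_width: 0.0527
grip_force: 0.0
time_s: 9.7
eef_pos: [0.4533, -0.2796, 0.2644]
orientation: [-1.879, 2.517, -0.0]
force: [0.2, 0.7, 0.4]
grip_width: 0.0526
grip_force: 0.0
t 9.7 pos [ 0.4533 -0.2796  0.2644] yawY 2.8531 tilt 0.0004 q [-0.18  0.1  -0.24 -0.   -1.23 -0.1 ] F [0.2 0.7 0.4] w 0.0526 0.0
shift mm [-1.2 -3.5 -5.6]
```

View pics/c2.png

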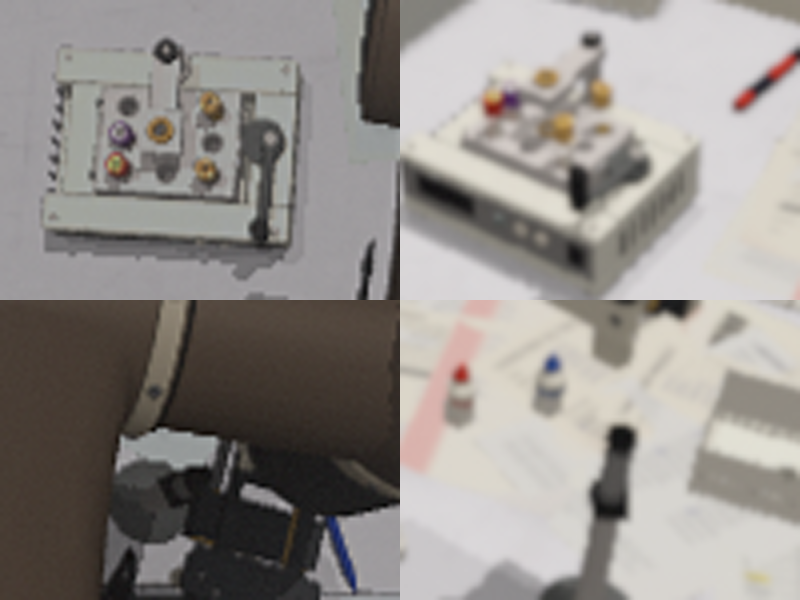

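The lever is shut and the block is against the fence. The stand and thermometer are untouched, with the open fingers above them. I'll descend and grip.

```bash
python3 -m creep '[[[-1.2,-3.5,30],[0,0,0]],[[0,0,35],[0,0,0]],[[0,0,35],[0,0,0]],[[0,0,20],[0,0,0]],[[0,0,13],[0,0,0]],[[0,0,0],[0,0,0]]]'
python3 -c "
from h import *
want([.457,-.2795,.131])"
```

```text
time_s: 10.4
eef_pos: [0.4555, -0.2795, 0.1294]
orientation: [1.869, -2.522, -0.005]
force: [0.2, 0.0, -0.2]
grip_width: 0.0525
grip_force: 0.0
t 10.4 pos [ 0.4555 -0.2795  0.1294] yawY 2.8463 tilt 0.0037 q [-0.18  0.22 -0.43 -0.   -0.93 -0.11] F [ 0.2  0.  -0.2] w 0.0525 0.0
shift mm [-0.4 -1.4 -1.6]
```

```bash
python3 -m creep '[[[0,0,-1.5],[0,0,0]],[[0,0,0],[0,0,0]],[[0,0,0],[0,0,0]],[[0,0,0],[0,0,0]],[[0,0,0],[0,0,0]],[[0,0,0],[0,0,0]],[[0,0,0],[0,0,0]]]' -1 15
python3 -c "
from h import *
want([.457,-.2795,.131])"
```

```text
time_s: 11.1
eef_pos: [0.4571, -0.2801, 0.1334]
orientation: [-1.875, 2.52, -0.002]
force: [0.2, 0.3, 3.4]
grip_width: 0.022
grip_force: 15.0
t 11.1 pos [ 0.4571 -0.2801  0.1334] yawY 2.8498 tilt 0.0011 q [-0.18  0.21 -0.42  0.   -0.93 -0.11] F [0.2 0.3 3.4] w 0.022 15.000126814702526
shift mm [-0.6  0.3  2.4]
```

```bash
python3 -m creep '[[[0,0,0],[0,0,0]],[[0,0,0],[0,0,0]],[[0,0,0],[0,0,0]]]' -1 25
```

```text
time_s: 11.4
eef_pos: [0.4571, -0.2802, 0.1333]
orientation: [-1.875, 2.52, -0.001]
force: [0.9, 0.6, 6.3]
grip_width: 0.0216
grip_force: 25.0
```

```bash
python3 -m creep '[[[0,0,-10],[0,0,0]],[[0,0,-20],[0,0,0]],[[0,0,0],[0,0,0]]]'
python3 -m creep '[[[0,0,-35],[0,0,0]],[[0,0,-35],[0,0,0]],[[0,0,-35],[0,0,0]],[[0,0,-30],[0,0,0]],[[0,0,0],[0,0,0]],[[0,0,0],[0,0,0]]]'
python3 - <<'E'
from h import *
want([.457,-.2795,.3])
s=vision.snapshot('scene');t=vision.snapshot('top')
cv2.imwrite('pics/s3.png',s);cv2.imwrite('pics/t3.png',t)
f=lambda im,x,y,w,h,k:cv2.resize(im[y:y+h,x:x+w],None,fx=k,fy=k,interpolation=cv2.INTER_CUBIC)
cv2.imwrite('pics/c3.png',np.hstack([f(s,350,150,100,140,4),f(t,370,160,100,140,4)]))
E
```

```text
time_s: 11.7
eef_pos: [0.4576, -0.2804, 0.1652]
orientation: [-1.874, 2.519, -0.004]
force: [0.3, -0.3, 0.3]
grip_width: 0.0215
grip_force: 25.0
time_s: 12.3
eef_pos: [0.4565, -0.2797, 0.2979]
orientation: [-1.874, 2.521, 0.0]
force: [-0.5, -0.0, -1.0]
grip_width: 0.0218
grip_force: 25.0
t 12.3 pos [ 0.4565 -0.2797  0.2979] yawY 2.8493 tilt 0.0009 q [-0.18  0.09 -0.18 -0.   -1.3  -0.11] F [-0.5 -0.  -1. ] w 0.0218 24.99989107833244
shift mm [-0.3 -0.4 -2.1]
```

View pics/c3.png

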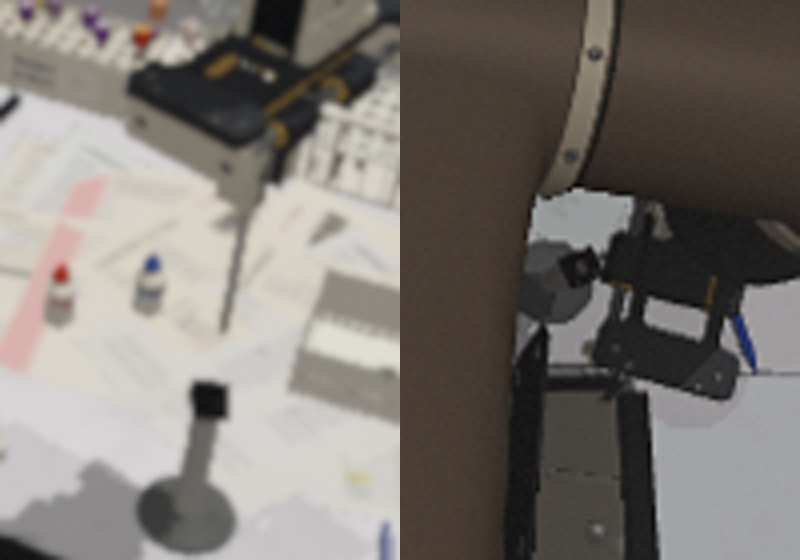

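The thermometer is out of the stand, with the stem running from about (413,203) to (406,232) in the scene view. The width reads a bit over 20 mm, so I'll check its tilt by differencing against the earlier picture, at two wrist yaws.

```bash
cat >> h.py <<'E'
def stem(im,bg,p,dz=-.1214,half=7,n='scene'):
    "lateral offset of stem from the tool axis (mm, along view-right axis u), at heights below the TCP"
    p=np.array(p);eye=vision.get_calibration(n)['eye'];v=(p-eye)[:2];v/=np.linalg.norm(v);u=np.array([v[1],-v[0]])
    d=cv2.absdiff(im,bg).astype(float).max(2);z0,z1=p[2]-.035,p[2]+dz+.006;r=[]
    a,b=proj(n,[p[0],p[1],z0]),proj(n,[p[0],p[1],z1])
    for y in range(int(np.ceil(a[1])),int(b[1])+1):
        f=(y-a[1])/(b[1]-a[1]);xc=a[0]+f*(b[0]-a[0]);xs=np.arange(int(xc-half),int(xc+half)+2)
        w=np.clip(d[y,xs]-15,0,None)
        if w.sum()<30: continue
        x=(w*xs).sum()/w.sum();e,q=ray(n,(x,y))
        k=((p[:2]-e[:2])@v)/(q[:2]@v);X=e+k*q;r.append((X[2]-p[2],(X[:2]-p[:2])@u))
    r=np.array(r);c=np.polyfit(r[:,0],r[:,1],1);res=r[:,1]-np.polyval(c,r[:,0])
    print(len(r),'tilt',c[0].round(4),'tip off mm',(1000*np.polyval(c,dz)).round(2),'at tcp',(1000*c[1]).round(2),'rms',(1000*res.std()).round(2),'u',u.round(3));return r
E
python3 - <<'E'
from h import *
s=cv2.imread('pics/s3.png');bg=cv2.imread('pics/s2.png')
p=arm.read_state()['eef_pos'];print(proj('scene',[p,p+[0,0,-.1214]]))
print((stem(s,bg,p)*1000).round(1).tolist())
E
python3 -m creep '[[[0,0,0],[0,0,0.149]],[[0,0,0],[0,0,0.149]],[[0,0,0],[0,0,0.149]],[[0,0,0],[0,0,0.149]],[[0,0,0],[0,0,0.149]],[[0,0,0],[0,0,0.149]],[[0,0,0],[0,0,0.149]],[[0,0,0],[0,0,0.149]]]'
python3 -m creep '[[[0,0,0],[0,0,0.149]],[[0,0,0],[0,0,0.149]],[[0,0,0],[0,0,0]],[[0,0,0],[0,0,0]]]'
python3 - <<'E'
from h import *
s=vision.snapshot('scene');cv2.imwrite('pics/s4.png',s);bg=cv2.imread('pics/s2.png')
want([.457,-.2795,.3])
p=arm.read_state()['eef_pos']
print((stem(s,bg,p)*1000).round(1).tolist())
E
```

```text
[[413.11579984 196.96929011]
 [405.61954487 234.03406915]]
24 tilt -0.1147 tip off mm 0.63 at tcp -13.3 rms 2.4 u [ 0.197 -0.98 ]
[[-40.0, -10.0], [-43.1, -9.7], [-46.2, -9.2], [-49.3, -8.8], [-52.9, -10.1], [-56.2, -10.0], [-59.3, -9.4], [-62.0, -7.3], [-64.1, -2.9], [-67.1, -2.0], [-70.5, -2.0], [-73.7, -1.7], [-77.0, -1.4], [-80.3, -1.4], [-83.8, -1.9], [-87.3, -2.1], [-90.6, -1.8], [-93.9, -1.3], [-97.3, -1.3], [-100.9, -1.8], [-104.3, -1.9], [-107.9, -2.2], [-112.4, -5.6], [-115.1, -2.8]]
time_s: 13.2
eef_pos: [0.456, -0.2797, 0.2962]
orientation: [0.126, -3.136, -0.002]
force: [-0.7, -0.3, -1.0]
grip_width: 0.0215
grip_force: 25.0
time_s: 13.6
eef_pos: [0.4563, -0.2799, 0.2969]
orientation: [-0.324, -3.123, -0.0]
force: [0.1, 0.4, -0.8]
grip_width: 0.0215
grip_force: 25.0
t 13.65 pos [ 0.4564 -0.2799  0.2971] yawY 1.3638 tilt 0.0014 q [-0.18  0.09 -0.18 -0.   -1.3  -1.59] F [-0.1  0.4 -0.8] w 0.0216 25.000086608924903
shift mm [-0.5  0.5 -2.9]
25 tilt -0.1199 tip off mm 3.85 at tcp -10.7 rms 3.59 u [ 0.197 -0.98 ]
[[-36.5, -5.8], [-40.3, -8.2], [-43.5, -8.1], [-46.6, -7.6], [-49.7, -7.1], [-52.9, -7.1], [-56.6, -8.5], [-59.6, -7.7], [-62.1, -4.8], [-63.9, 0.7], [-66.8, 2.3], [-70.1, 2.2], [-73.4, 2.4], [-76.7, 2.5], [-80.1, 2.4], [-83.5, 2.2], [-86.9, 2.2], [-90.2, 2.5], [-93.5, 2.7], [-96.9, 2.8], [-100.5, 2.4], [-103.9, 2.5], [-107.8, 0.9], [-112.8, -4.1], [-116.4, -4.7]]
```

```bash
python3 -m creep '[[[0,0,0],[0,0,-0.1475]],[[0,0,0],[0,0,-0.1475]],[[0,0,0],[0,0,-0.1475]],[[0,0,0],[0,0,-0.1475]],[[0,0,0],[0,0,-0.1475]],[[0,0,0],[0,0,-0.1475]],[[0,0,0],[0,0,-0.1475]],[[0,0,0],[0,0,-0.1475]]]'
python3 -m creep '[[[0,0,0],[0,0,-0.1475]],[[0,0,0],[0,0,-0.1475]],[[0,0,0],[0,0,-0.1475]],[[0,0,0],[0,0,-0.1475]],[[0,0,0],[0,0,-0.1475]],[[0,0,0],[0,0,-0.1475]],[[0,0,0],[0,0,-0.1475]],[[0,0,0],[0,0,-0.1475]]]'
python3 -c "
from h import *
want([.5363,.133,.287])"
```

```text
time_s: 14.45
eef_pos: [0.4566, -0.2799, 0.2976]
orientation: [1.476, -2.773, -0.001]
force: [-0.4, 0.4, 0.2]
grip_width: 0.0212
grip_force: 25.0
time_s: 15.25
eef_pos: [0.4565, -0.2799, 0.2975]
orientation: [2.769, -1.483, -0.001]
force: [-0.1, 0.7, -0.7]
grip_width: 0.0214
grip_force: 25.0
t 15.25 pos [ 0.4565 -0.2799  0.2975] yawY -2.5542 tilt 0.0005 q [-0.18  0.09 -0.18 -0.   -1.3   0.77] F [-0.1  0.7 -0.7] w 0.0214 24.997542488272302
shift mm [-299.5 -295.2   10.6]
```

```bash
python3 -m creep '[[[-30,-29.5,0],[0,0,0]],[[-30,-29.5,0],[0,0,0]],[[-30,-29.5,0],[0,0,0]],[[-30,-29.5,0],[0,0,0]],[[-30,-29.5,0],[0,0,0]],[[-30,-29.5,0],[0,0,0]],[[-30,-29.5,0],[0,0,0]],[[-30,-29.5,0],[0,0,0]]]'
python3 -m creep '[[[-30,-29.5,5],[0,0,0]],[[-20,-20,5],[0,0,0]],[[-9.5,-9.5,0],[0,0,0]],[[0,0,0],[0,0,0]],[[0,0,0],[0,0,0]]]'
python3 - <<'E'
from h import *
want([.5363,.133,.287])
s=vision.snapshot('scene');t=vision.snapshot('top')
cv2.imwrite('pics/s5.png',s);cv2.imwrite('pics/t5.png',t)
f=lambda im,x,y,w,h,k:cv2.resize(im[y:y+h,x:x+w],None,fx=k,fy=k,interpolation=cv2.INTER_CUBIC)
cv2.imwrite('pics/c5.png',np.hstack([f(s,245,110,80,100,5),f(t,240,150,80,100,5)]))
p=arm.read_state()['eef_pos'];print(proj('scene',[p,p+[0,0,-.1214]]))
for bg in ('s2',):print((stem(s,cv2.imread(f'pics/{bg}.png'),p)*1000).round(1).tolist())
E
```

```text
time_s: 16.05
eef_pos: [0.5231, 0.0518, 0.2978]
orientation: [-2.765, 1.491, -0.0]
force: [0.8, -0.3, -0.6]
grip_width: 0.0212
grip_force: 25.0
time_s: 16.55
eef_pos: [0.54, 0.1317, 0.2878]
orientation: [2.763, -1.494, -0.0]
force: [-0.7, -0.8, -1.0]
grip_width: 0.0212
grip_force: 25.0
t 16.55 pos [0.54   0.1317 0.2878] yawY -2.562 tilt 0.0006 q [ 0.59  0.13 -0.16  0.   -1.29 -0.01] F [-0.7 -0.8 -1. ] w 0.0212 24.999903787393123
shift mm [-3.1  2.4  0.8]
[[285.61007415 140.51315327]
 [287.13281271 174.75085225]]
23 tilt 0.0156 tip off mm -3.43 at tcp -1.54 rms 0.66 u [ 0.551 -0.835]
[[-35.6, -0.8], [-39.0, -0.9], [-42.5, -1.7], [-45.9, -1.6], [-49.4, -2.6], [-52.9, -3.0], [-56.4, -2.8], [-60.0, -2.7], [-63.5, -3.2], [-67.1, -3.5], [-70.6, -3.5], [-74.2, -3.5], [-77.8, -3.4], [-81.5, -3.5], [-85.1, -3.2], [-88.8, -2.8], [-92.4, -2.8], [-96.1, -2.9], [-99.8, -3.0], [-103.5, -3.1], [-107.2, -3.2], [-111.0, -2.3], [-114.7, -2.4]]
```

View pics/c5.png

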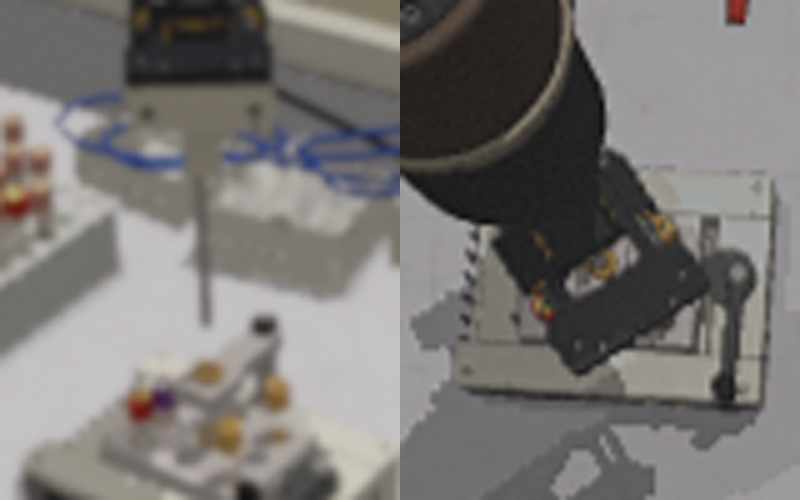

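Scene view: the stem is vertical at x≈286 with its tip at (286,175), just above the bush at (286.4,184). The top view hides the tip. Next I'll compare stem and bush laterally in the same picture.

```bash
python3 - <<'E'
from h import *
brass=lambda h:(h[...,0]>8)&(h[...,0]<28)&(h[...,1]>90)
p=arm.read_state()['eef_pos'];e=vision.get_calibration('scene')['eye']
g=np.array([.5363,.133]);v=(p-e)[:2];v/=np.linalg.norm(v);u=np.array([v[1],-v[0]])
for n in('s0','s2','s5'):
    im=cv2.imread('pics/scene0.png' if n=='s0' else f'pics/{n}.png')
    for f in (brass,lambda h:(h[...,0]>5)&(h[...,0]<30)&(h[...,1]>65)):
        c,b=cen(im,(278,178,16,13),f);E,q=ray('scene',c);k=(g-E[:2])@v/(q[:2]@v);X=E+k*q
        print(n,c,b,'z',X[2].round(4),'lat',(1000*(X[:2]-p[:2])@u).round(2))
t=cv2.imread('pics/t2.png')
for f in (brass,lambda h:(h[...,0]>5)&(h[...,0]<30)&(h[...,1]>65)):
    c,b=cen(t,(273,195,14,16),f);print('top',c,b,plane('top',c,.137))
M=R.from_rotvec(arm.read_state()['orientation']).as_matrix();print('u,v in tool',M[:2,:2].T@u,M[:2,:2].T@v,'depth to go',1000*(g-p[:2])@v)
E
```

```text
s0 [286.14285714 184.07142857] [284 183   5   3  14] z 0.1327 lat -4.39
s0 [286.15789474 184.31578947] [284 183   6   4  19] z 0.1317 lat -4.38
s2 [286.14285714 184.07142857] [284 183   5   3  14] z 0.1327 lat -4.39
s2 [286.15789474 184.31578947] [284 183   6   4  19] z 0.1317 lat -4.38
s5 [286.14285714 184.07142857] [284 183   5   3  14] z 0.1327 lat -4.39
s5 [286.15789474 184.31578947] [284 183   6   4  19] z 0.1317 lat -4.38
top [279.54545455 202.36363636] [277 200   6   6  22] [0.53625594 0.13316725 0.137     ]
top [279.65517241 202.20689655] [277 199   6   7  29] [0.53673819 0.13283433 0.137     ]
u,v in tool [ 0.99998398 -0.00565954] [-0.00565956 -0.99998397] depth to go -2.0618947220832258
```

```bash
python3 -m creep '[[[-1.3,2.1,0],[0,0,0]],[[0,0,8],[0,0,0]],[[0,0,8],[0,0,0]],[[0,0,6],[0,0,0]],[[0,0,0],[0,0,0]]]'
python3 -m creep '[[[0,0,4],[0,0,0]],[[0,0,4],[0,0,0]],[[0,0,2],[0,0,0]],[[0,0,0],[0,0,0]]]'
python3 - <<'E'
from h import *
want([.5363,.133,.25])
s=vision.snapshot('scene');cv2.imwrite('pics/s6.png',s)
p=arm.read_state()['eef_pos']
print((stem(s,cv2.imread('pics/s2.png'),p)*1000).round(1).tolist())
E
```

```text
time_s: 17.15
eef_pos: [0.537, 0.1316, 0.2644]
orientation: [2.761, -1.496, -0.002]
force: [1.0, 0.6, -0.1]
grip_width: 0.0214
grip_force: 25.0
time_s: 17.55
eef_pos: [0.5375, 0.132, 0.2555]
orientation: [2.762, -1.496, -0.0]
force: [0.7, -0.1, -0.1]
grip_width: 0.0211
grip_force: 25.0
t 17.55 pos [0.5375 0.132  0.2555] yawY -2.5635 tilt 0.0006 q [ 0.59  0.14 -0.21 -0.   -1.22 -0.02] F [ 0.7 -0.1 -0.1] w 0.0211 24.999995829421096
shift mm [-1.5  0.5  5.5]
21 tilt -0.0677 tip off mm 1.65 at tcp -6.56 rms 0.72 u [ 0.553 -0.833]
[[-37.2, -3.3], [-40.7, -3.7], [-44.4, -3.4], [-48.0, -3.2], [-51.6, -2.4], [-55.3, -2.2], [-58.9, -2.2], [-62.6, -2.3], [-66.3, -2.3], [-70.0, -2.3], [-73.7, -2.3], [-77.4, -2.4], [-81.1, -2.4], [-84.9, -2.0], [-88.7, -1.5], [-92.5, -0.7], [-96.4, 0.3], [-100.2, 1.1], [-104.1, 1.5], [-107.9, 1.7], [-111.8, 1.6]]
```

```bash
python3 -m creep '[[[-0.4,0.3,2],[0,0,0]],[[0,0,2],[0,0,0]],[[0,0,0],[0,0,0]]]'
python3 -m creep '[[[0,0,2],[0,0,0]],[[0,0,2],[0,0,0]],[[0,0,0],[0,0,0]]]'
python3 - <<'E'
from h import *
want([.5363,.133,.25])
s=vision.snapshot('scene');cv2.imwrite('pics/s7.png',s)
cv2.imwrite('pics/c7.png',cv2.resize(s[140:210,250:330],None,fx=7,fy=7,interpolation=cv2.INTER_CUBIC))
E
```

```text
time_s: 17.9
eef_pos: [0.537, 0.1321, 0.2516]
orientation: [2.762, -1.496, -0.0]
force: [0.5, -0.1, -0.6]
grip_width: 0.0217
grip_force: 25.0
time_s: 18.2
eef_pos: [0.537, 0.1321, 0.2475]
orientation: [2.762, -1.496, -0.001]
force: [-0.7, 0.7, -0.5]
grip_width: 0.0212
grip_force: 25.0
t 18.2 pos [0.537  0.1321 0.2475] yawY -2.5636 tilt 0.0005 q [ 0.6   0.15 -0.23 -0.   -1.2  -0.02] F [-0.7  0.7 -0.5] w 0.0212 24.999982922163326
shift mm [-1.1  0.1 -2.5]
```

View pics/c7.png

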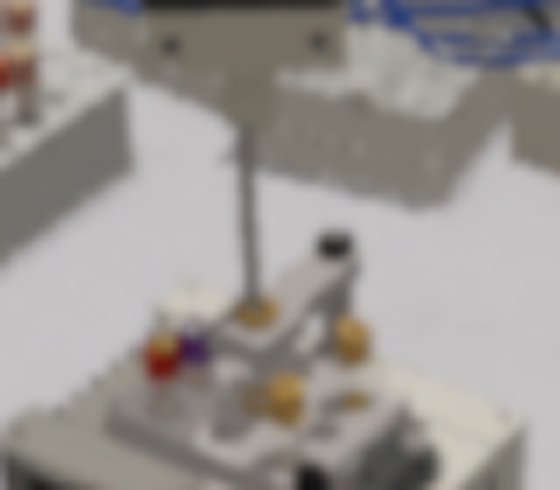

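The stem meets the middle of the bush at crop (253,310) and no force shows, so it is inside. I'll keep going down.

```bash
python3 -m creep '[[[0,0,4],[0,0,0]],[[0,0,4],[0,0,0]],[[0,0,4],[0,0,0]],[[0,0,4],[0,0,0]],[[0,0,0],[0,0,0]]]'
python3 -m creep '[[[0,0,4],[0,0,0]],[[0,0,4],[0,0,0]],[[0,0,4],[0,0,0]],[[0,0,4],[0,0,0]],[[0,0,0],[0,0,0]],[[0,0,0],[0,0,0]]]'
```

```text
time_s: 18.75
eef_pos: [0.5368, 0.132, 0.231]
orientation: [2.761, -1.496, -0.001]
force: [0.2, -0.3, 0.1]
grip_width: 0.0215
grip_force: 25.0
time_s: 19.35
eef_pos: [0.5372, 0.1322, 0.2158]
orientation: [2.762, -1.496, -0.0]
force: [-0.3, 1.0, -0.4]
grip_width: 0.0212
grip_force: 25.0
```

```bash
python3 -m creep '[[[0,0,3],[0,0,0]],[[0,0,3],[0,0,0]],[[0,0,3],[0,0,0]],[[0,0,3],[0,0,0]],[[0,0,3],[0,0,0]],[[0,0,0],[0,0,0]]]'
python3 -m creep '[[[0,0,3],[0,0,0]],[[0,0,3],[0,0,0]],[[0,0,3],[0,0,0]],[[0,0,3],[0,0,0]],[[0,0,0],[0,0,0]]]'
```

```text
time_s: 19.95
eef_pos: [0.5369, 0.132, 0.2003]
orientation: [2.762, -1.496, -0.001]
force: [0.1, -0.8, -0.3]
grip_width: 0.0214
grip_force: 25.0
time_s: 20.45
eef_pos: [0.5369, 0.1321, 0.1883]
orientation: [2.762, -1.496, -0.001]
force: [-0.7, 0.5, -0.2]
grip_width: 0.0213
grip_force: 25.0
```

```bash
python3 -m creep '[[[0,0,3],[0,0,0]],[[0,0,3],[0,0,0]],[[0,0,3],[0,0,0]],[[0,0,3],[0,0,0]],[[0,0,3],[0,0,0]],[[0,0,2],[0,0,0]],[[0,0,0],[0,0,0]],[[0,0,0],[0,0,0]]]'
python3 - <<'E'
from h import *
want([.537,.1321,.1715])
s=vision.snapshot('scene')
p=arm.read_state()['eef_pos'];print(proj('scene',[p+[0,0,-.0094],[p[0],p[1],.137]]))
cv2.imwrite('pics/c8.png',cv2.resize(s[140:210,250:330],None,fx=7,fy=7,interpolation=cv2.INTER_CUBIC))
E
```

```text
time_s: 21.25
eef_pos: [0.5372, 0.1322, 0.1719]
orientation: [-2.762, 1.496, -0.0]
force: [0.1, 0.5, -0.3]
grip_width: 0.0213
grip_force: 25.0
t 21.25 pos [0.5372 0.1322 0.1719] yawY -2.5635 tilt 0.0001 q [ 0.6   0.2  -0.34  0.   -1.03 -0.02] F [ 0.1  0.5 -0.3] w 0.0213 24.999919010151643
shift mm [-0.1  0.2  0.4]
[[286.40279365 176.20074942]
 [286.70912239 182.86267954]]
```

View pics/c8.png

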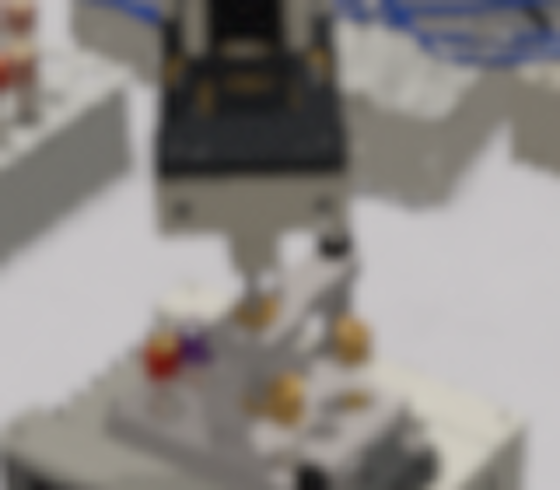

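The stem runs down through the bush at crop (255,310), the fingers are clear of the guide, and no force is felt. I'm handing it in.

```bash
python3 -c "
from rig import close_job
print(close_job())"
```

```text
the job is handed in; nothing more can be done
None
```

I handed the job in at 21.25 s with the lever shut against its stop and the block home. The thermometer is held upright and still through the guide bush, its tip about 35 mm down the check well by the arm's position readings; no score came back.

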